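# Fit the yellow filter and set its clamp screw

### The job

Take the yellow filter out of the wooden rack, slide it fully home into the slot of the filter holder on the optical bench, and let go of it. Then turn the holder's orange clamp screw clockwise (seen from above) until it seats, back it off a quarter turn so that the filter is not stressed, and finish while still gripping the screw there, holding it still. Leave the red and blue filters and the lens undisturbed.

Things in the scene. Friction and masses are not known exactly. Their poses are not given: they have to be found in the camera images.
- yellow_filter_center (a point): centre (half-way up) of the yellow filter, a rigid framed plate standing upright, 44 mm wide (its x), 8 mm thick (its y), 80 mm tall (its z up), 40 g. It starts in one of the three slots of the rack, 25 mm deep in it, its centre 50 mm above the table. Front and back are alike.
- red_filter_center (a point): centre of the red filter, same shape, in another slot of the rack; leave it
- blue_filter_center (a point): centre of the blue filter, same shape, in another slot of the rack; leave it
- rack: wooden block fixed to the table, 64 mm (x) by 150 mm (y) by 35 mm high, with three slots 48 mm apart along its y, each 47 x 11 mm (x by y) and 25 mm deep; origin under its centre
- holder: filter holder on a dark rail fixed to the table; origin at table height under the centre of the filter slot. The rail runs along its y, from -60 to +210 mm, 64 mm wide, and carries a black detector (top 125 mm high) at y = +178 mm. An arm 34 mm wide and 36 mm high runs to the clamp screw at x = -90 mm.
- slot_mouth (a point): centre of the mouth of the holder's slot, on the top face of an aluminium block 70 x 40 mm (x by y), 45 mm above the table. The slot is 46 mm along x and 10 mm along y, 25 mm deep, with a 2 mm chamfer. Axes as the holder's: x along the slot's width, y across it, z up. Fully home, the filter's centre is 15 mm above this point and its top 100 mm above the table.
- clamp_screw (a joint): turn of the clamp screw about its upright axis, in rad; it grows as the screw turns clockwise seen from above (tightening). 0 is the loose end stop, 2.5 is fully seated (hard stop). It turns with slight friction (0.06 N m) and stays where it is left; it does not rise or sink.
- wing_grip (a point): point to grip on the orange wing (flat bar) of the clamp screw: on the screw axis, 77 mm above the table, 12 mm below the wing's top. The wing is 36 mm long (x of this point), 12 mm thick (y), 36 mm tall (z, up), its underside 53 mm above the table, with a white mark on top at its -x end. At joint value q its x axis is the holder's x axis turned clockwise by q.
- lens_center (a point): middle of a lens in a black ring on a round steel foot 64 mm across, 109 mm tall, 54 mm above the table; leave it
There are look-alikes about, which are no part of the job. Of the things shaped like the part that bears yellow_filter_center, the yellow one is meant.

How it is judged:
By the outcome, as a careful person would: the job done as asked, in the order asked, and still so for the second after the job is handed in, while the arm keeps its last pose, push and grip.
It also fails if it takes over 54 s, if anything falls off the work surface, if the arm or the gripper's body presses on something with over 40 N, if the wrist force passes 120 N, or if a joint passes its speed limit or range.

### The arm

A 6-joint arm with a two-finger parallel gripper is mounted at the origin on the work surface. World frame = base frame: x ahead of the robot, y to its left, z up, the work surface at z = 0. Lengths are in m, angles in degrees, forces in N, time in s.
With the tool pointing down it reaches from about 0.2 to 0.875 m from the base axis. Payload 3.4 kg.
Tool frame: the origin (TCP) lies on the mounting face of the last link; the fingertips stand 199 mm ahead of it and the grasp point (between the pads) lies 180 mm ahead of it (ctrl.hold_point_z is the distance from the TCP to the grasp point, in m); z points along the fingers, y is the line along which they close (so a half turn about z gives the same grasp; the last joint's range is limited). The gripper opens to 94 mm and grips with 3 to 60 N. Pads are 16 mm wide; open, the fingers measure 119 mm over their backs; the gripper's body (75 mm by 177 mm) begins 78 mm behind the grasp point.
Start: joints at [66.062, 15.808, 86.224, -0, 77.962, -6.933], TCP at [0.168, 0.55, 0.405] pointing down, gripper open.
Joint ranges: [-165.64, 165.64], [-43.16, 119.46], [12.63, 154.43], [-67.54, 247.53], [6.08, 155.33], [-154.97, 154.97]. Speed limits (degrees/s): [147.25, 147.25, 180, 180, 180, 180].

### API

Orientations are given as [roll, pitch, yaw] about the fixed x, y, z axes, in that order (R = Rz(yaw) Ry(pitch) Rx(roll)).
In Python, from rig import ctrl gives the robot as it stands.
- The arm moves only by the shell command python3 -m jog 'ROWS' [OPENING] [FORCE]. ROWS is JSON, a list of rows, each a list of 6 numbers: the shift along the tool's x, y, z in m, then the turn, a rotation vector about the tool's x, y, z in rad. In form: [[dx, dy, dz, rx, ry, rz], ...]. A call has 1 to 10 rows; each row shifts and turns the commanded pose from where the row before left it, along the tool's axes as they then stand; what a row does not reach is not made up. A row lasts 1/10 s, in which the tool goes at most 50 mm and 8.59 degrees, less where a joint would pass 70% of its speed; a pose out of reach is approached as far as the arm can. A call with a gripper value outside its range is refused whole. OPENING is the closure in counts, from 0 (fully open) to 255 (shut), set as the call begins (- or left out, the last holds). The fingers move at their own pace and stop on an object; FORCE is the grip in N (left out, the last holds). Time passes only in rows, so rows that do not move let the fingers close. It gives the time, the measured TCP pose, the force, the opening and the grip force at its end, in the units of the state.
- ctrl.read_state(): the state, without advancing time (a new reading comes with each control period).
- ctrl.get_image(name): name is "scene" or "top" or "wrist"; returns a dict with "image" (384x512x3 uint8, blue, green, red), "camera_matrix" (3x3 intrinsics, pixels), "rvec" (rotation vector, rad) and "tvec" (3), from world to camera coordinates, as OpenCV has them. Camera axes: x right, y down, z forward; pixel columns grow to the right and rows downward; lengths in m; the calibration is good to about 2 mm. A picture is of the moment at which its call begins. There is no depth.
- ctrl.job_done(): hands the job in; it is judged then, once.
Trained networks look in the newest picture that a camera, given by its name, has taken for a name from the list of things; names that differ only in an ending like _2 or _b are one class to them, and where a whole thing is asked for, a point or a joint stands for the part that bears it (a point fixed in the world has none). Each returns a list of dicts, best first, with "conf" (0 to 1); they miss things now and then, are a little off and sometimes report something else, mostly with a low value. They report only what shows in the picture. A call takes as long as a camera call. They do not tell look-alikes from the thing itself.
- ctrl.search_frame(camera, name): "location" ([column, row] in pixels, amid what is visible of it).
The state is a dict: "clock": time; "joints": joint angles; "qvel": joint speeds; "joint_torque": joint torques, N m; "tool_pos": TCP position; "tcp_rot": TCP orientation; "contact_force": force on the tool from outside, world axes, zero at the start; "torque": the same for the moment, N m; "opening": finger opening in m; "gripper_force": force on a finger pad.
Only numpy, scipy, OpenCV 4.12 (cv2) and the standard library are available. Lean on these libraries where they do the work, as an engineer would, in place of code of your own. Each camera call takes 0.05 s, during which the arm holds its last target. There are 200 camera calls.

## Working session

There is one attempt and no reset: what is moved stays moved. The work goes in short steps, Python scripts to look and compute and a shell command to move; the robot and the scene stay as the last step left them, time stands still between calls to the robot, and variables do not carry over. Pictures are saved under pics/ and viewed, at most 10 in all, crops included, and the job is handed in when it is done.

```bash
mkdir -p pics; ls; cat > h.py <<'E'
import numpy as np, cv2
from rig import ctrl
def snap(n,f=None):
    d=ctrl.get_image(n)
    if f: cv2.imwrite('pics/'+f,d['image'])
    return d
def cam(d):
    R=cv2.Rodrigues(np.array(d['rvec'],float))[0]; t=np.array(d['tvec'],float).ravel(); return np.array(d['camera_matrix']),R,t
def ray(d,px,z):
    K,R,t=cam(d); v=R.T@np.linalg.solve(K,np.array([px[0],px[1],1.])); c=-R.T@t
    return c+v*(z-c[2])/v[2]
def proj(d,P):
    return cv2.projectPoints(np.array(P,float).reshape(-1,1,3),np.array(d['rvec'],float),np.array(d['tvec'],float),np.array(d['camera_matrix']),None)[0].reshape(-1,2)
E
python3 - <<'E'
from h import *
s=ctrl.read_state(); print(s)
for n in ['scene','top']:
    d=snap(n,n+'0.png'); K,R,t=cam(d); print(n,K[0,0],(-R.T@t).round(3))
    for o in ['yellow_filter_center','slot_mouth','wing_grip','rack','lens_center','holder']:
        print(o,[(np.round(r['location'],1).tolist(),round(r['conf'],2)) for r in ctrl.search_frame(n,o)])
a=cv2.imread('pics/scene0.png');b=cv2.imread('pics/top0.png');
E
```

```text
pics
{'clock': 0.0, 'joints': array([ 6.60622406e+01,  1.58470681e+01,  8.62931256e+01, -1.64832391e-04,
        7.79638319e+01, -6.93413231e+00]), 'qvel': array([ 0.04113307, -0.04960821, -0.01532365, -0.01226132, -0.00785617,
        0.0515161 ]), 'joint_torque': array([ 4.22803223e-04, -4.04571640e+01, -2.37224597e+01,  7.00861076e-02,
        3.43029806e-02, -1.37880370e-04]), 'tool_pos': array([0.16808152, 0.54966614, 0.40382452]), 'tcp_rot': array([-1.79896716e+02, -1.23988398e-02,  1.62996396e+02]), 'contact_force': array([-0.47276756, -0.39579029, -0.22496283]), 'torque': array([-0.01632035, -0.00285488, -0.05639622]), 'gripper_force': 0.0, 'opening': 0.09402786256219474}
scene 391.40839845003705 [ 0.989 -0.009  0.639]
yellow_filter_center [([150.7, 210.0], 0.96), ([191.3, 133.0], 0.93), ([180.9, 165.1], 0.87), ([206.8, 166.7], 0.38)]
slot_mouth [([423.7, 206.5], 0.87), ([186.9, 181.4], 0.69)]
wing_grip [([379.8, 144.9], 0.68)]
rack [([187.5, 180.6], 0.96), ([382.1, 145.6], 0.19)]
lens_center [([224.1, 284.7], 0.84)]
holder [([422.9, 205.2], 0.88), ([153.4, 160.8], 0.57)]
top 478.30269944202064 [ 0.429 -0.056  0.982]
yellow_filter_center [([336.7, 280.6], 0.73), ([349.3, 182.0], 0.54)]
slot_mouth [([129.4, 223.7], 0.79)]
wing_grip [([144.4, 263.7], 0.45)]
rack [([330.4, 232.9], 0.95), ([144.5, 269.3], 0.74)]
lens_center [([276.2, 136.2], 0.85)]
holder []
```

View pics/scene0.png

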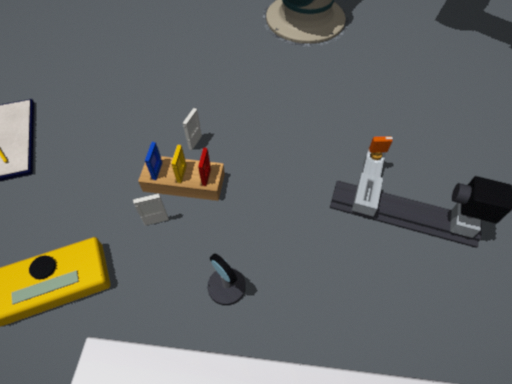

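View pics/top0.png

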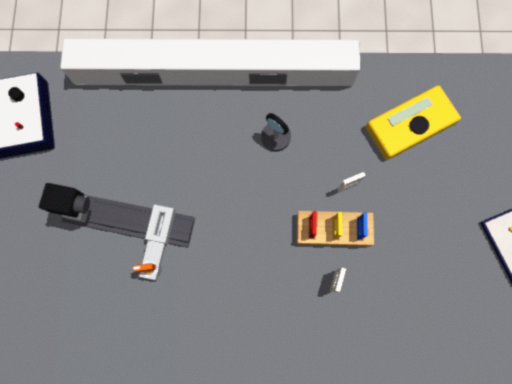

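The yellow filter sits in the middle rack slot at top (338,226), and the holder slot is at top (160,224). The orange wing is at (146,268) with its white mark to the left. The lens is at (276,133), and the white look-alike plates stand loose near the rack.

```bash
python3 - <<'E'
from h import *
d=snap('top'); im=d['image']; hsv=cv2.cvtColor(im,cv2.COLOR_BGR2HSV)
def W(p,z): return ray(d,p,z)[:2].round(4).tolist()
def box(m,name,z):
    n,l,st,c=cv2.connectedComponentsWithStats(m.astype(np.uint8))
    for i in range(1,n):
        if st[i,4]>25:
            ys,xs=np.where(l==i); r=cv2.minAreaRect(np.c_[xs,ys].astype(np.float32))
            b=cv2.boxPoints(r); print(name,c[i].round(1),st[i,4],'ctr',W(r[0],z),'corners',[W(p,z) for p in b])
H,S,V=cv2.split(hsv)
box((S>90)&(H>7)&(H<20)&(np.arange(512)[None]>250),'rackwood',.035)
box((S>150)&(H>20)&(H<35)&(np.arange(384)[:,None]>180),'yellow',.09)
box((S>150)&(H>100)&(H<130)&(np.arange(384)[:,None]>180)&(np.arange(512)[None]<400),'blue',.09)
box((S>150)&((H<5)|(H>172))&(np.arange(384)[:,None]>180),'red',.09)
box((S>150)&(H>3)&(H<17)&(np.arange(512)[None]<250),'wing',.089)
box((S<60)&(V>140)&(np.arange(512)[None]<250)&(np.arange(512)[None]>125)&(np.arange(384)[:,None]>190),'alu',.045)
for p,n,z in [((160,224),'slot',.045),((276,133),'lens',.05),((330,229),'rack',.035),((137,268),'mark',.089)]: print(n,W(p,z))
cv2.imwrite('pics/crop1.png',np.hstack([cv2.resize(im[185:295,110:210],None,fx=4,fy=4),cv2.resize(im[185:295,290:390],None,fx=4,fy=4)]))
E
```

```text
rackwood [331.1 228.5] 1554 ctr [0.5664, -0.2051] corners [[0.5344, -0.1275], [0.6017, -0.1299], [0.5988, -0.2837], [0.5316, -0.279]]
yellow [337.6 224.9] 224 ctr [0.5648, -0.2012] corners [[0.5895, -0.1934], [0.5896, -0.2104], [0.5403, -0.2089], [0.5402, -0.1921]]
blue [362.1 225.8] 197 ctr [0.5641, -0.2472] corners [[0.5879, -0.2406], [0.588, -0.2557], [0.5406, -0.2537], [0.5405, -0.2388]]
red [312.5 224.7] 137 ctr [0.5654, -0.1542] corners [[0.5892, -0.1499], [0.5893, -0.1594], [0.5418, -0.1585], [0.5417, -0.1491]]
wing [145.4 267.5] 120 ctr [0.483, 0.1577] corners [[0.4893, 0.1757], [0.4895, 0.1405], [0.4767, 0.1398], [0.4765, 0.1749]]
alu [156.3 237. ] 1278 ctr [0.5366, 0.1508] corners [[0.4699, 0.1837], [0.6148, 0.1597], [0.6054, 0.117], [0.4612, 0.1424]]
slot [0.5711, 0.1426]
lens [0.7605, -0.087]
rack [0.565, -0.195]
mark [0.482, 0.1716]
```

View pics/crop1.png

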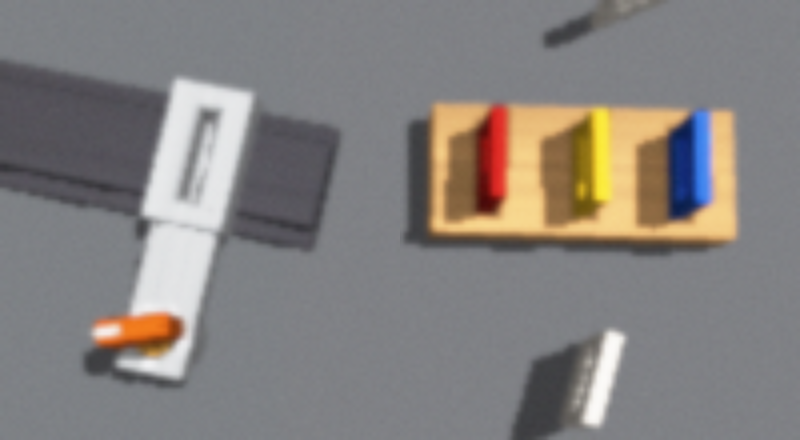

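The crop shows the slot tilted about 10° and the wing roughly along world y, with its mark at +y. I'll write a helper that gives the remaining shift in tool axes, then fly to a viewpoint above the holder.

```bash
cat >> h.py <<'E'
from scipy.spatial.transform import Rotation as Ro
def go(g,yaw):
    """print tool-axis shift to bring the grasp point to g (tool down, yaw), then turn after the shift"""
    s=ctrl.read_state(); R=Ro.from_euler('xyz',s['tcp_rot'],degrees=True)
    T=Ro.from_euler('xyz',[180,0,yaw],degrees=True)
    tcp=np.array(g)-T.apply([0,0,ctrl.hold_point_z])
    print('t',round(s['clock'],2),'shift',R.inv().apply(tcp-s['tool_pos']).round(4),'turn',(R.inv()*T).as_rotvec().round(4),
     'grasp',(s['tool_pos']+R.apply([0,0,ctrl.hold_point_z])).round(4),'rot',s['tcp_rot'].round(2),'F',s['contact_force'].round(1),'open',round(s['opening'],4))
E
python3 -c "
from h import *
go([.53,.15,.24],170)"
```

```text
t 0.75 shift [-0.4629 -0.2766 -0.0157] turn [ 2.000e-04  1.000e-04 -1.223e-01] grasp [0.1682 0.5499 0.2243] rot [179.99   0.   163.  ] F [0.3 0.5 0.1] open 0.0941
```

```bash
python3 -m jog '[[-0.02,-0.012,0,0,0,0],[-0.042,-0.025,-0.002,0,0,0],[-0.042,-0.025,-0.002,0,0,0],[-0.042,-0.025,-0.002,0,0,0],[-0.042,-0.025,-0.002,0,0,0],[-0.042,-0.025,-0.002,0,0,0],[-0.042,-0.025,-0.002,0,0,0],[-0.042,-0.025,-0.002,0,0,0],[-0.042,-0.025,-0.002,0,0,0],[-0.042,-0.025,0,0,0,0]]'
python3 -m jog '[[-0.04,-0.024,0,0,0,0],[-0.02,-0.012,0,0,0,0],[0,0,0,0,0,-0.122],[0,0,0,0,0,0],[0,0,0,0,0,0]]'
python3 - <<'E'
from h import *
go([.53,.15,.24],170)
d=snap('wrist','w1.png'); K,R,t=cam(d); print((-R.T@t).round(3),proj(d,[[.571,.1426,.045],[.483,.1577,.089]]))
for o in ['slot_mouth','wing_grip']: print(o,[(np.round(r['location'],1).tolist(),round(r['conf'],2)) for r in ctrl.search_frame('wrist',o)])
E
```

```text
clock: 1.75
tool_pos: [0.4805, 0.2051, 0.4213]
tcp_rot: [179.9, 0.1, 163.0]
contact_force: [0.3, 0.9, -0.1]
opening: 0.0939
gripper_force: 0.0
clock: 2.25
tool_pos: [0.5261, 0.1549, 0.4206]
tcp_rot: [180.0, -0.0, 169.9]
contact_force: [0.3, 0.0, 0.6]
opening: 0.0936
gripper_force: 0.0
t 2.25 shift [-0.0047 -0.0042  0.0002] turn [ 0.0002 -0.0003 -0.0026] grasp [0.5261 0.155  0.2402] rot [ 1.7999e+02 -2.0000e-02  1.6985e+02] F [0.3 0.  0.6] open 0.0936
[0.459 0.167 0.401] [[252.90459525 212.18325868]
 [251.57250342 145.33619767]]
slot_mouth [([319.9, 207.6], 0.69)]
wing_grip [([258.9, 146.8], 0.7)]
```

View pics/w1.png

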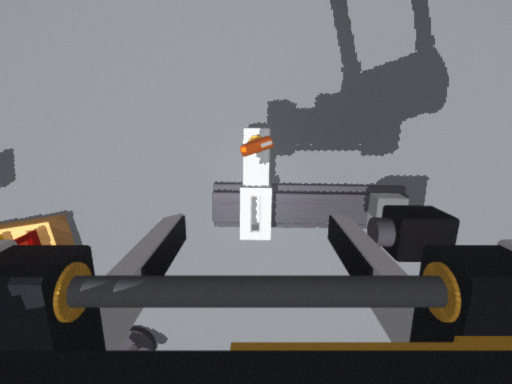

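The wrist view shows the slot at (256,213), the wing at (257,146) with its mark to the right (269,143), and the fingers in the lower half. I'll refine these numerically.

```bash
python3 - <<'E'
from h import *
d=snap('wrist'); im=d['image']; print(d['camera_matrix'][0][0])
hsv=cv2.cvtColor(im,cv2.COLOR_BGR2HSV);H,S,V=[x.astype(int) for x in cv2.split(hsv)]
g=V[185:243,236:276]; 
W=lambda p,z: ray(d,p,z)[:2].round(4)
# slot: dark inside block
sub=(V<175); m=np.zeros_like(sub); m[192:236,244:268]=sub[192:236,244:268]
ys,xs=np.where(m); print(len(xs)); r=cv2.minAreaRect(np.c_[xs,ys].astype(np.float32)); print('slot px',r, W(r[0],.045),[W(p,.045).tolist() for p in cv2.boxPoints(r)])
# block + arm white
m=(V>175)&(S<60); m[:, :225]=0; m[:,290:]=0; m[:120]=0; m[245:]=0
ys,xs=np.where(m); r=cv2.minAreaRect(np.c_[xs,ys].astype(np.float32)); print('blk',r)
mo=((S>130)&((H<18)))[125:165,230:285]; ys,xs=np.where(mo); ys+=125; xs+=230
print('orange',xs.min(),xs.max(),ys.min(),ys.max(),xs.mean(),ys.mean(),W((xs.mean(),ys.mean()),.085)); r=cv2.minAreaRect(np.c_[xs,ys].astype(np.float32)); print(r)
cv2.imwrite('pics/w1c.png',cv2.resize(im[120:245,215:300],None,fx=4.8,fy=4.8,interpolation=cv2.INTER_CUBIC))
E
```

```text
288.7716119748381
171
slot px ((254.5, 214.0), (34.0, 7.0), 90.0) [0.5738 0.1447] [[0.5506, 0.1443], [0.5521, 0.1531], [0.5977, 0.1451], [0.5961, 0.1361]]
blk ((255.0895233154297, 184.1140594482422), (32.05455017089844, 112.3643569946289), 1.1691392660140991)
orange 240 272 137 155 254.41141141141142 145.93093093093094 [0.4844 0.1609]
((255.45001220703125, 145.35000610351562), (13.597792625427246, 32.25522994995117), 71.56504821777344)
```

View pics/w1c.png

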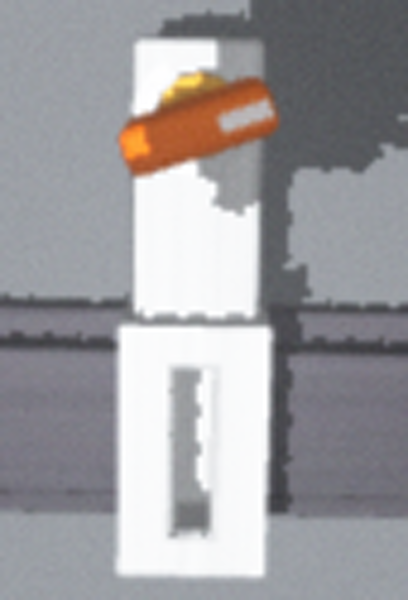

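```bash
python3 -c "
from h import *
go([.565,-.202,.2],179)"
```

```text
t 2.45 shift [-0.1006 -0.3452  0.0404] turn [ 0.0002  0.0003 -0.1572] grasp [0.5259 0.1554 0.2404] rot [1.7999e+02 1.0000e-02 1.6999e+02] F [ 0.3 -0.5  0.1] open 0.0941
```

```bash
python3 -m jog '[[-0.006,-0.02,0,0,0,0],[-0.012,-0.041,0,0,0,0],[-0.012,-0.041,0.005,0,0,0],[-0.012,-0.041,0.006,0,0,0],[-0.012,-0.041,0.006,0,0,0],[-0.012,-0.041,0.006,0,0,0],[-0.012,-0.041,0.006,0,0,0],[-0.012,-0.041,0.006,0,0,0],[-0.0106,-0.038,0.0054,0,0,0],[0,0,0,0,0,-0.08]]' 163
python3 -m jog '[[0,0,0,0,0,-0.077],[0,0,0,0,0,0],[0,0,0,0,0,0]]'
python3 - <<'E'
from h import *
go([.565,-.202,.2],179)
d=snap('wrist','w2.png'); im=d['image']; print(proj(d,[[.565,-.202,.09]]))
hsv=cv2.cvtColor(im,cv2.COLOR_BGR2HSV);H,S,V=[x.astype(int) for x in cv2.split(hsv)]
for n,m in [('y',(S>150)&(H>20)&(H<35)),('b',(S>150)&(H>100)&(H<130)),('r',(S>150)&((H<5)|(H>172)))]:
    k,l,st,c=cv2.connectedComponentsWithStats(m.astype(np.uint8))
    for i in range(1,k):
        if st[i,4]>60: print(n,st[i],c[i].round(1),ray(d,c[i],.09).round(4))
E
```

```text
clock: 3.45
tool_pos: [0.5657, -0.2064, 0.3791]
tcp_rot: [-179.9, -0.0, 174.4]
contact_force: [-0.5, 1.0, 0.3]
opening: 0.0339
gripper_force: 0.0
clock: 3.75
tool_pos: [0.5654, -0.2019, 0.3803]
tcp_rot: [180.0, 0.0, 178.9]
contact_force: [-0.4, -0.2, -0.3]
opening: 0.0337
gripper_force: 0.0
t 3.75 shift [ 0.0004 -0.0001 -0.0001] turn [ 0.0001  0.0002 -0.0016] grasp [ 0.5654 -0.2019  0.1999] rot [1.8000e+02 1.0000e-02 1.7891e+02] F [-0.4 -0.2 -0.3] open 0.0337
[[255.92434176 192.96964368]]
y [248 166   9  53 409] [251.6 192.8] [ 0.5647 -0.2062  0.09  ]
y [ 64 332  28  20 342] [ 79.5 344.1] [ 0.7339 -0.4009  0.09  ]
b [199 175   9  44 315] [202.8 197.3] [ 0.5683 -0.2536  0.09  ]
r [290 166  16  52 668] [297.5 190.9] [ 0.5637 -0.1618  0.09  ]
```

View pics/w2.png

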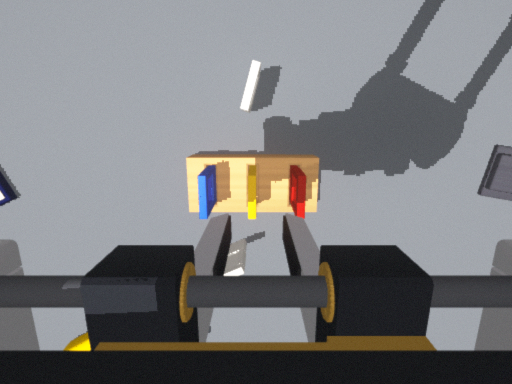

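The yellow filter's edge is at column 252 with the fingers straddling it, about 4 mm to −y of me. I'll correct, descend and grip.

```bash
python3 -m jog '[[-0.0015,-0.0038,0.02,0,0,0],[0,0,0.03,0,0,0],[0,0,0.03,0,0,0],[0,0,0.03,0,0,0],[0,0,0.018,0,0,0],[0,0,0,0,0,0],[0,0,0,0,0,0]]'
python3 - <<'E'
from h import *
go([.567,-.2055,.072],179)
d=snap('wrist','w3.png'); print(proj(d,[[.545,-.2055,.09],[.589,-.2055,.09]]))
E
python3 -m jog '[[0,0,0,0,0,0],[0,0,0,0,0,0],[0,0,0,0,0,0],[0,0,0,0,0,0],[0,0,0,0,0,0],[0,0,0,0,0,0]]' 255 25
```

```text
clock: 4.5
tool_pos: [0.5671, -0.2059, 0.2527]
tcp_rot: [-180.0, 0.0, 179.0]
contact_force: [0.6, -0.4, 0.3]
opening: 0.0338
gripper_force: 0.0
t 4.5 shift [0.0002 0.0004 0.0003] turn [-0.0001  0.0003 -0.0003] grasp [ 0.5672 -0.2059  0.0723] rot [-1.7999e+02  2.0000e-02  1.7898e+02] F [ 0.6 -0.4  0.3] open 0.0338
[[255.78737894 212.08281043]
 [257.23993623 287.54824238]]
clock: 5.15
tool_pos: [0.567, -0.2063, 0.2528]
tcp_rot: [-180.0, 0.1, 179.0]
contact_force: [-0.0, 0.4, 3.8]
opening: 0.0076
gripper_force: 25.0
```

View pics/w3.png

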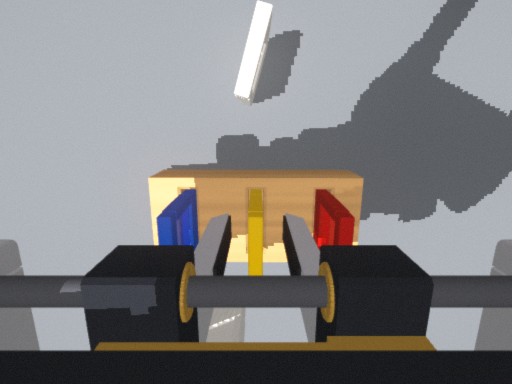

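The fingers straddle the yellow filter (column 256) with clear space to blue and red, and the grip is firm (7.6 mm, 25 N). Next I lift.

```bash
python3 -m jog '[[0,0,-0.01,0,0,0],[0,0,-0.02,0,0,0],[0,0,-0.03,0,0,0],[0,0,-0.03,0,0,0],[0,0,-0.03,0,0,0],[0,0,-0.01,0,0,0],[0,0,0,0,0,0],[0,0,0,0,0,0]]'
python3 - <<'E'
from h import *
im=cv2.imread('pics/w3.png'); print('before',[(r,im[r,255].tolist()) for r in range(184,222,2)])
d=snap('wrist','w4.png'); im=d['image']
hsv=cv2.cvtColor(im,cv2.COLOR_BGR2HSV);H,S,V=[x.astype(int) for x in cv2.split(hsv)]
m=(S>150)&(H>20)&(H<35); m[:, :200]=0; m[:,320:]=0
print('rows',[(r,np.where(m[r])[0].min(),np.where(m[r])[0].max(),im[r,255].tolist()) for r in range(120,300,3) if m[r].any()])
s=ctrl.read_state(); g=s['tool_pos']-[0,0,.18]
for dx in (-.022,.022):
  for dz in (.018,-.062): print(dx,dz,proj(d,[g+[dx,0,dz]]).round(1))
go([.5735,.144,.17],169.8)
E
```

```text
clock: 5.95
tool_pos: [0.5664, -0.206, 0.381]
tcp_rot: [179.9, -0.1, 179.0]
contact_force: [0.6, -0.1, 0.4]
opening: 0.0079
gripper_force: 25.0
before [(184, [100, 155, 202]), (186, [98, 151, 198]), (188, [82, 136, 177]), (190, [23, 130, 165]), (192, [21, 131, 165]), (194, [23, 137, 173]), (196, [16, 128, 165]), (198, [25, 130, 167]), (200, [17, 129, 166]), (202, [18, 130, 165]), (204, [18, 128, 165]), (206, [25, 132, 169]), (208, [20, 130, 165]), (210, [18, 130, 168]), (212, [19, 134, 170]), (214, [16, 132, 166]), (216, [17, 134, 172]), (218, [20, 169, 211]), (220, [16, 173, 216])]
rows [(186, np.int64(254), np.int64(260), [28, 120, 158]), (189, np.int64(254), np.int64(260), [35, 124, 161]), (192, np.int64(252), np.int64(260), [31, 125, 160]), (195, np.int64(252), np.int64(261), [32, 125, 164]), (198, np.int64(252), np.int64(262), [35, 125, 161]), (201, np.int64(252), np.int64(262), [31, 122, 159]), (204, np.int64(251), np.int64(262), [30, 122, 159]), (207, np.int64(251), np.int64(262), [30, 119, 159]), (210, np.int64(251), np.int64(262), [27, 122, 158]), (213, np.int64(250), np.int
[... 670 characters left out ...]
.int64(249), np.int64(263), [2, 154, 194]), (255, np.int64(249), np.int64(264), [13, 159, 197]), (258, np.int64(249), np.int64(264), [8, 157, 196]), (261, np.int64(249), np.int64(264), [8, 158, 197]), (264, np.int64(249), np.int64(264), [11, 158, 197]), (267, np.int64(249), np.int64(263), [3, 156, 196]), (270, np.int64(237), np.int64(264), [12, 157, 198]), (273, np.int64(250), np.int64(263), [6, 156, 197])]
-0.022 0.018 [[254.7 213. ]]
-0.022 -0.062 [[255.2 181.7]]
0.022 0.018 [[256.2 288.5]]
0.022 -0.062 [[256.2 233.9]]
t 6.0 shift [-0.001   0.35    0.0306] turn [ 0.0013 -0.0031  0.1602] grasp [ 0.5658 -0.2057  0.2   ] rot [ 1.7991e+02 -1.7000e-01  1.7898e+02] F [-1.1 -0.5 -0.8] open 0.0078
```

The filter is held about 2.5 mm toward +x of the grasp point in the wrist camera's terms. I'll carry it to above the slot with that offset included.

```bash
python3 -m jog '[[0,0.015,0,0,0,0],[0,0.035,0,0,0,0],[0,0.04,0,0,0,0],[0,0.045,0,0,0,0],[0,0.045,0,0,0,0],[0,0.045,0,0,0,0],[0,0.045,0,0,0,0],[0,0.04,0,0,0,0],[0,0.03,0,0,0,0],[0,0.01,0,0,0,0]]'
python3 -m jog '[[0,0,0,0,0,0.08],[0,0,0,0,0,0.08],[0,0,0,0,0,0],[0,0,0,0,0,0]]'
python3 - <<'E'
from h import *
go([.571,.143,.2],169.8)
d=snap('wrist','w5.png'); im=d['image']
cv2.imwrite('pics/w5c.png',cv2.resize(im[90:270,200:312],None,fx=3.3,fy=3.3,interpolation=cv2.INTER_CUBIC))
# block edges, subpixel, on z=.045
g=cv2.GaussianBlur(cv2.cvtColor(im,cv2.COLOR_BGR2GRAY),(3,3),0).astype(float)
E
```

```text
clock: 7.0
tool_pos: [0.572, 0.1474, 0.381]
tcp_rot: [179.9, -0.2, 179.2]
contact_force: [-0.1, -0.0, -0.3]
opening: 0.0075
gripper_force: 25.0
clock: 7.4
tool_pos: [0.5728, 0.1435, 0.3817]
tcp_rot: [-180.0, -0.1, 169.9]
contact_force: [0.1, 1.1, -0.5]
opening: 0.0078
gripper_force: 25.0
t 7.4 shift [ 0.0017 -0.0008  0.0013] turn [-0.0005 -0.0011  0.0015] grasp [0.5726 0.1434 0.2013] rot [-1.7997e+02 -6.0000e-02  1.6989e+02] F [ 0.1  1.1 -0.5] open 0.0078
```

View pics/w5c.png

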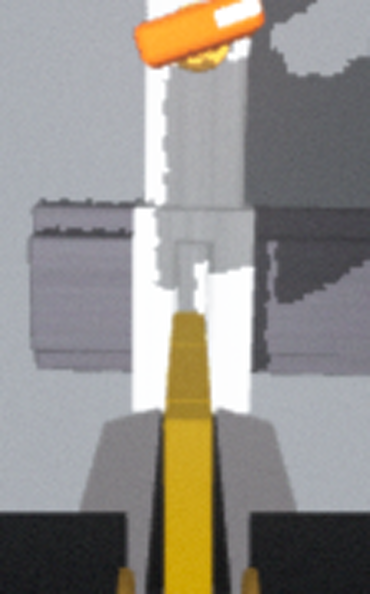

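The filter's bottom edge is at crop (188,313) and the slot's −x end at (194,243), so the filter looks slightly to −y of the slot. I'll quantify that.

```bash
python3 - <<'E'
from h import *
d=snap('wrist'); im=d['image']; g=cv2.cvtColor(im,cv2.COLOR_BGR2GRAY).astype(int)
for r in (160,164,167,170,174,178,182): print(r,'blk',g[r,236:246],'slot',g[r,250:268],'R',g[r,272:282])
for r in (186,200,210): print(r,'B-Y',(im[r,246:268,1].astype(int)-im[r,246:268,0]))
print('col 258',[(r,g[r,258]) for r in range(150,190)])
for p in [(254.5,187),(254.5,217)]: print(ray(d,p,.139),ray(d,p,.219))
E
```

```text
160 blk [ 76  76  87 110 209 253 254 254 254 253] slot [169 174 177 175 174 176 169 170 174 177 175 177 169 173 173 170 171 170] R [179 176 180 177 166 102  80  77  79  78]
164 blk [146 146 145 157 229 253 254 254 254 253] slot [173 172 162 151 165 171 169 166 171 172 169 165 159 147 153 166 169 171] R [177 178 178 173 148 100  83  81  89 128]
167 blk [144 143 144 155 230 253 254 254 254 253] slot [173 170 161 156 167 172 173 170 173 174 167 172 158 150 153 164 170 174] R [181 177 177 173 146  95  78  80  79  97]
170 blk [144 143 141 155 229 253 254 254 254 254] slot [172 170 163 157 161 171 169 169 194 249 251 252 234 171 155 166 170 172] R [197 199 201 193 157  97  79  81  78  95]
174 blk [135 136 138 149 227 253 254 254 254 254] slot [172 167 163 157 158 169 171 170 178 220 252 253 240 242 246 252 253 253] R [254 254 254 252 214 107  78  72  85 123]
178 blk [143 141 144 156 228 253 254 254 254 253] slot [252 251 238 216 172 170 172 172 191 250 253 253 240 241 247 252 253 253] R [254 254 254 252 185  96  78  81  82  93]
182 blk [141 142 143 152 227 253 254 254 254 253] slot [254 25
[... 667 characters left out ...]
t64(171)), (165, np.int64(175)), (166, np.int64(177)), (167, np.int64(173)), (168, np.int64(175)), (169, np.int64(178)), (170, np.int64(194)), (171, np.int64(196)), (172, np.int64(197)), (173, np.int64(195)), (174, np.int64(178)), (175, np.int64(178)), (176, np.int64(175)), (177, np.int64(176)), (178, np.int64(191)), (179, np.int64(196)), (180, np.int64(195)), (181, np.int64(197)), (182, np.int64(194)), (183, np.int64(177)), (184, np.int64(156)), (185, np.int64(138)), (186, np.int64(133)), (187, np.int64(131)), (188, np.int64(131)), (189, np.int64(133))]
[0.55537976 0.14516317 0.139     ] [0.53754591 0.14895428 0.219     ]
[0.58004661 0.14071065 0.139     ] [0.55339067 0.1460942  0.219     ]
```

```bash
python3 - <<'E'
from h import *
d=snap('wrist'); s=ctrl.read_state()
R=Ro.from_euler('xyz',s['tcp_rot'],degrees=True); g=s['tool_pos']+R.apply([0,0,.18])
for yaw in (-10.2,-10.6):
    c,si=np.cos(np.radians(yaw)),np.sin(np.radians(yaw)); ex=np.array([c,si,0]); ey=np.array([-si,c,0])
    a=[ray(d,(258.05,162.8),.045)+.025*ex, ray(d,(258.0,152.5),.045)+.035*ex]
    f=[ray(d,(256.55,184.5),g[2]-.062)+.022*ex, ray(d,(256.5,217.5),g[2]+.018)+.022*ex]
    print(yaw,[x.round(4) for x in a+f])
    for A in a:
        for F in f: print('need dx,dy',((A-F)@ex).round(4),((A-F)@ey).round(4))
p=[ray(d,(x,165),.045) for x in (239.8,276.1)]+[ray(d,(x,181),.045) for x in (239.8,275.95)]
m=(p[2]+p[3]-p[0]-p[1]); print('axis yaw',np.degrees(np.arctan2(m[1],m[0])), 'grasp',g)
# top view block + filter
t=snap('top'); print(proj(t,[a[0],f[0]]))
E
```

```text
-10.2 [array([0.5748, 0.145 , 0.045 ]), array([0.5734, 0.1452, 0.045 ]), array([0.5752, 0.1433, 0.1401]), array([0.5753, 0.1432, 0.2201])]
need dx,dy -0.0008 0.0017
need dx,dy -0.0008 0.0017
need dx,dy -0.0021 0.0016
need dx,dy -0.0022 0.0016
-10.6 [array([0.5748, 0.1449, 0.045 ]), array([0.5734, 0.145 , 0.045 ]), array([0.5752, 0.1431, 0.1401]), array([0.5753, 0.1431, 0.2201])]
need dx,dy -0.0008 0.0016
need dx,dy -0.0008 0.0017
need dx,dy -0.0021 0.0015
need dx,dy -0.0022 0.0015
axis yaw -10.357228759084231 grasp [0.57292981 0.14340746 0.20209177]
[[158.93511519 222.14409129]
 [148.99873473 213.63251554]]
```

```bash
python3 -m jog '[[0.0014,0.0016,0,0,0,0.005],[0,0,0.015,0,0,0],[0,0,0.025,0,0,0],[0,0,0.025,0,0,0],[0,0,0.015,0,0,0],[0,0,0,0,0,0],[0,0,0,0,0,0],[0,0,0,0,0,0]]'
python3 - <<'E'
from h import *
d=snap('wrist'); im=d['image']; g=cv2.cvtColor(im,cv2.COLOR_BGR2GRAY).astype(int)
go([.5715,.145,.107],169.6)
s=ctrl.read_state(); gz=s['tool_pos'][2]-.18
print('col256',[(r,int(g[r,256])) for r in range(120,200,2)])
for r in (165,172,176): print(r,'blk',g[r,228:242],'slot',g[r,248:268],'R',g[r,274:290])
Y=im[...,1].astype(int)-im[...,0]
for r in (182,186,190,200): print(r,'Y',Y[r,244:272])
E
```

```text
clock: 8.4
tool_pos: [0.5725, 0.1457, 0.3035]
tcp_rot: [180.0, 0.1, 169.5]
contact_force: [-0.8, 0.3, -0.4]
opening: 0.008
gripper_force: 25.0
t 8.45 shift [ 0.0008 -0.0008  0.0162] turn [ 0.0009  0.0024 -0.0012] grasp [0.5729 0.1457 0.1232] rot [1.7995e+02 1.4000e-01 1.6953e+02] F [ 0.2 -0.2 -0. ] open 0.008
col256 [(120, 253), (122, 253), (124, 210), (126, 179), (128, 179), (130, 182), (132, 180), (134, 179), (136, 179), (138, 180), (140, 176), (142, 178), (144, 177), (146, 178), (148, 177), (150, 175), (152, 177), (154, 173), (156, 175), (158, 174), (160, 174), (162, 142), (164, 170), (166, 174), (168, 176), (170, 179), (172, 177), (174, 176), (176, 157), (178, 172), (180, 176), (182, 171), (184, 153), (186, 127), (188, 128), (190, 129), (192, 126), (194, 133), (196, 131), (198, 128)]
165 blk [145 145 145 146 150 168 175 177 179 172 171 173 176 176] slot [178 174 173 174 173 170 170 172 175 178 180 174 173 172 173 169 172 169
 172 169] R [177 177 177 178 177 171 113  83  76  75  74  77  75  76  76  72]
172 blk [ 69  65  67  78 137 168 172 179 176 171 170 172 173 173] slot [175 172 173 171 170 168 173 176 177 178 174 174 173 171 176 173 167 167
 170 170] R [179 177 177 176 179 166  94  67  64  57  61  66  60  61  61  63]
176 blk [143  92  78  89 142 164 170 174 175 172 167 171 171 173] slot [160 156 156 154 157 154 152 153 157 159 156 159 155 154 154 155 162 166
 167 172] R [177 176 174 178 174 163  99  74  73  75  72  75  76  69  68  72]
182 Y [-3 -4 -3 -1 -3 -3 -2 -3 -4 -2 -6 -4 -2 -2 -1 -1 -3 -4 -2 -3 -3 -2 -3 -2
 -4 -3 -2 -4]
186 Y [-2 -4 -1 -2 -1 -3  0 16 66 86 89 91 93 90 90 91 90 73  9 -4 -3 -3 -3 -3
 -2 -2 -1 -3]
190 Y [-2 -6 -4 -1 -3 -3  1 36 81 92 94 95 97 96 91 95 96 86 42  4 -2 -3 -3 -1
 -5 -4 -2 -3]
200 Y [ 0 -3 -2 -3 -1 -2 26 77 94 98 94 94 96 94 94 94 95 97 86 29  3 -2 -1 -5
 -4 -5 -4 -2]
```

```bash
python3 - <<'E'
from h import *
d=snap('wrist'); s=ctrl.read_state()
R=Ro.from_euler('xyz',s['tcp_rot'],degrees=True); g=s['tool_pos']+R.apply([0,0,.18]); print(g.round(4))
yaw=-10.4
c,si=np.cos(np.radians(yaw)),np.sin(np.radians(yaw)); ex=np.array([c,si,0]); ey=np.array([-si,c,0])
a=[ray(d,(255.8,175.8),.045)+.025*ex, ray(d,(255.7,162),.045)+.035*ex]
f=ray(d,(256.5,184.5),g[2]-.062)+.022*ex
for A in a: print('need dx,dy',((A-f)@ex).round(4),((A-f)@ey).round(4))
E
```

```text
[0.5728 0.1457 0.1235]
need dx,dy -0.0008 -0.0006
need dx,dy -0.0025 -0.0006
```

```bash
python3 -m jog '[[0.0012,-0.0006,0,0,0,0],[0,0,0.008,0,0,0],[0,0,0.006,0,0,0],[0,0,0.004,0,0,0],[0,0,0.003,0,0,0],[0,0,0,0,0,0],[0,0,0,0,0,0]]'
python3 -c "
from h import *
go([.5716,.145,.082],169.6)"
```

```text
clock: 9.2
tool_pos: [0.5707, 0.1452, 0.2811]
tcp_rot: [180.0, -0.0, 169.5]
contact_force: [1.5, 0.4, -0.4]
opening: 0.0079
gripper_force: 25.0
t 9.2 shift [-0.0009 -0.      0.0187] turn [ 0.     -0.0002 -0.0013] grasp [0.5707 0.1452 0.1007] rot [ 1.8000e+02 -1.0000e-02  1.6952e+02] F [ 1.5  0.4 -0.4] open 0.0079
```

The filter is about 6 mm into the slot with almost no force. I'll continue down.

```bash
python3 -m jog '[[0,0,0.004,0,0,0],[0,0,0.004,0,0,0],[0,0,0.004,0,0,0],[0,0,0.003,0,0,0],[0,0,0,0,0,0]]'
python3 -m jog '[[0,0,0.002,0,0,0],[0,0,0.001,0,0,0],[0,0,0.001,0,0,0],[0,0,0,0,0,0],[0,0,0,0,0,0]]'
python3 -c "
from h import *
go([.5716,.145,.082],169.6)"
```

```text
clock: 9.7
tool_pos: [0.5707, 0.1452, 0.2658]
tcp_rot: [-180.0, -0.0, 169.5]
contact_force: [1.3, -0.4, -1.3]
opening: 0.0076
gripper_force: 25.0
clock: 10.2
tool_pos: [0.5706, 0.1452, 0.2628]
tcp_rot: [180.0, 0.0, 169.5]
contact_force: [-0.2, -0.2, 4.0]
opening: 0.008
gripper_force: 25.0
t 10.2 shift [-0.001  -0.      0.0004] turn [ 0.0002  0.0004 -0.0012] grasp [0.5707 0.1453 0.0824] rot [1.7999e+02 2.0000e-02 1.6953e+02] F [-0.2 -0.2  4. ] open 0.008
```

```bash
python3 -m jog '[[0,0,0.001,0,0,0],[0,0,0.001,0,0,0],[0,0,0,0,0,0],[0,0,0,0,0,0]]'
python3 - <<'E'
from h import *
go([.5716,.145,.082],169.6)
s=ctrl.read_state()
d=snap('scene','s1.png'); im=d['image']
ex=np.array([.9836,-.1805,0]); c=np.array([.572,.145,0])
P=proj(d,[c+ex*.022+[0,0,.1],c-ex*.022+[0,0,.1],c+ex*.022+[0,0,.045],c+[0,0,.045]]); print(P.round(1))
cv2.imwrite('pics/s1c.png',cv2.resize(im[90:250,300:500],None,fx=3.5,fy=3.5,interpolation=cv2.INTER_CUBIC))
E
```

```text
clock: 10.6
tool_pos: [0.5705, 0.1452, 0.2628]
tcp_rot: [180.0, 0.1, 169.5]
contact_force: [-4.1, -1.8, 14.7]
opening: 0.0078
gripper_force: 25.0
t 10.6 shift [-0.0011  0.      0.0004] turn [ 0.0003  0.0013 -0.0011] grasp [0.5707 0.1452 0.0824] rot [1.7998e+02 7.0000e-02 1.6953e+02] F [-4.1 -1.8 14.7] open 0.0078
[[374.3 181. ]
 [378.1 161.1]
 [366.5 198.5]
 [368.4 188.7]]
```

View pics/s1c.png

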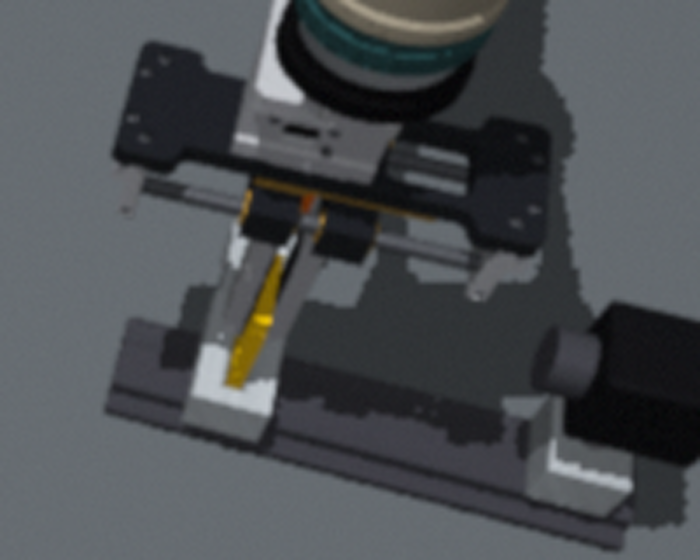

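The filter sits in the slot, and the tool stopped at the height expected for fully home as the force rose. Releasing and retreating up.

```bash
python3 -m jog '[[0,0,-0.001,0,0,0],[0,0,0,0,0,0],[0,0,0,0,0,0],[0,0,0,0,0,0]]' 150 25
python3 -m jog '[[0,0,-0.01,0,0,0],[0,0,-0.03,0,0,0],[0,0,-0.04,0,0,0],[0,0,-0.04,0,0,0],[0,0,-0.02,0,0,0],[0.04,0,0,0,0,0],[0.035,0,0,0,0,0],[0,0,0,0,0,0],[0,0,0,0,0,0]]' 
python3 - <<'E'
from h import *
go([.484,.16,.2],100)
d=snap('wrist','w6.png'); im=d['image']
hsv=cv2.cvtColor(im,cv2.COLOR_BGR2HSV);H,S,V=[x.astype(int) for x in cv2.split(hsv)]
m=(S>130)&(H>20)&(H<35); m[:, :200]=0; m[:,320:]=0
ys,xs=np.where(m); print('yel',xs.min(),xs.max(),ys.min(),ys.max())
c=np.array([.572,.145,0]);ex=np.array([.9836,-.1805,0]);print(proj(d,[c+ex*k+[0,0,z] for k in(-.022,.022) for z in(.1,.045)]).round(1))
m=((S>130)&((H<18)))
n,l,st,c=cv2.connectedComponentsWithStats(m.astype(np.uint8))
for i in range(1,n):
    if st[i,4]>60: print(st[i],c[i])
E
```

```text
clock: 11.05
tool_pos: [0.5705, 0.1452, 0.2607]
tcp_rot: [-180.0, -0.1, 169.5]
contact_force: [-0.8, 1.0, 0.3]
opening: 0.0361
gripper_force: 0.0
clock: 11.95
tool_pos: [0.4966, 0.159, 0.4022]
tcp_rot: [180.0, 0.1, 169.6]
contact_force: [0.6, 0.1, -0.1]
opening: 0.0384
gripper_force: 0.0
t 11.95 shift [ 0.0126 -0.0013  0.0218] turn [0.0018 0.0015 1.2142] grasp [0.4969 0.159  0.2218] rot [1.7997e+02 1.2000e-01 1.6957e+02] F [ 0.6  0.1 -0.1] open 0.0384
yel 201 319 163 350
[[255.9 240.6]
 [256.  222.6]
 [256.  278.2]
 [256.  255.2]]
[241 162  34  24 446] [255.87219731 173.5941704 ]
[ 38 245  34  30 369] [ 57.04607046 261.4796748 ]
[ 21 252  26  24 421] [ 33.44655582 265.33966746]
```

View pics/w6.png

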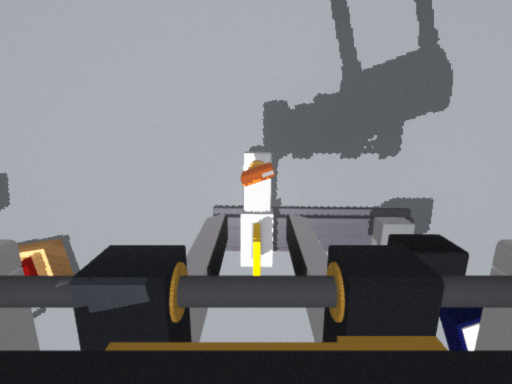

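The filter stays upright in the slot, matching its predicted home projection. The wing is at (256,173). Next I align with the wing (yaw ≈ 100°).

```bash
python3 -m jog '[[0.0126,0,0.02,0,0,0],[0,0,0,0,0,0.13],[0,0,0,0,0,0.135],[0,0,0,0,0,0.135],[0,0,0,0,0,0.135],[0,0,0,0,0,0.135],[0,0,0,0,0,0.135],[0,0,0,0,0,0.135],[0,0,0,0,0,0.135],[0,0,0,0,0,0.135]]'
python3 -m jog '[[0,0,0,0,0,0],[0,0,0,0,0,0]]'
python3 - <<'E'
from h import *
go([.484,.161,.2],100)
d=snap('wrist'); im=d['image']
hsv=cv2.cvtColor(im,cv2.COLOR_BGR2HSV);H,S,V=[x.astype(int) for x in cv2.split(hsv)]
m=((S>130)&((H<18)|(H>176))); m[:120]=0;m[:,:200]=0;m[:,320:]=0
print('expect',proj(d,[[.484,.161,.089],[.484+.018*.17,.161-.018*.985,.089],[.484-.018*.17,.161+.018*.985,.089]]).round(1))
for r in range(120,300,4):
    x=np.where(m[r])[0]
    if len(x): print(r,x.min(),x.max(),im[r,256])
E
```

```text
clock: 13.0
tool_pos: [0.4861, 0.1609, 0.3811]
tcp_rot: [180.0, 0.0, 99.8]
contact_force: [-1.0, -0.0, -0.9]
opening: 0.0389
gripper_force: 0.0
clock: 13.2
tool_pos: [0.4855, 0.161, 0.3811]
tcp_rot: [180.0, 0.0, 100.3]
contact_force: [0.1, 0.1, -0.3]
opening: 0.0386
gripper_force: 0.0
t 13.2 shift [ 0.0003 -0.0014  0.0007] turn [0.0001 0.     0.0058] grasp [0.4855 0.161  0.2007] rot [179.99   0.   100.33] F [ 0.1  0.1 -0.3] open 0.0386
expect [[255.5 192.7]
 [255.4 210.4]
 [255.7 174.5]]
172 253 262 [ 56  86 154]
176 251 264 [254 254 255]
180 251 263 [254 255 255]
184 251 263 [255 255 255]
188 252 263 [ 86 191 254]
192 252 262 [ 68 182 255]
196 252 262 [ 63 183 255]
200 252 262 [ 62 182 255]
204 252 262 [ 61 182 255]
208 253 261 [ 75 168 253]
```

The wing is aligned to within about 1° and centred between the fingers. I'll go down and grip it.

```bash
python3 -m jog '[[0.001,0.0003,0.02,0,0,0],[0,0,0.03,0,0,0],[0,0,0.03,0,0,0],[0,0,0.025,0,0,0],[0,0,0.0185,0,0,0],[0,0,0,0,0,0],[0,0,0,0,0,0]]'
python3 -m jog '[[0,0,0,0,0,0],[0,0,0,0,0,0],[0,0,0,0,0,0],[0,0,0,0,0,0],[0,0,0,0,0,0],[0,0,0,0,0,0]]' 255 35
python3 -c "
from h import *
go([.484,.161,.077],100); print(ctrl.read_state()['torque'],ctrl.read_state()['joints'].round(1))"
```

```text
clock: 13.95
tool_pos: [0.4851, 0.1622, 0.258]
tcp_rot: [180.0, -0.0, 100.2]
contact_force: [0.5, 0.6, 0.1]
opening: 0.0389
gripper_force: 0.0
clock: 14.55
tool_pos: [0.4853, 0.1623, 0.2585]
tcp_rot: [179.9, -0.0, 100.2]
contact_force: [1.8, -0.4, 3.8]
opening: 0.0116
gripper_force: 35.0
t 14.55 shift [-0.001  -0.0015  0.0011] turn [ 0.0026 -0.0001  0.0036] grasp [0.4858 0.1624 0.0781] rot [ 1.7985e+02 -1.0000e-02  1.0021e+02] F [ 1.8 -0.4  3.8] open 0.0116
[-0.07573745 -0.18213894  0.01106722] [ 10.7  17.8 106.4   0.   55.6   0.5]
```

```bash
python3 -m jog '[[0,0,0,0,0,0.08],[0,0,0,0,0,0.13],[0,0,0,0,0,0.14],[0,0,0,0,0,0.14],[0,0,0,0,0,0.14],[0,0,0,0,0,0.14],[0,0,0,0,0,0.14],[0,0,0,0,0,0.1],[0,0,0,0,0,0],[0,0,0,0,0,0]]'
python3 -c "
from h import *
go([.484,.161,.077],26.4); print(ctrl.read_state()['torque'],ctrl.read_state()['joints'].round(1))"
```

```text
clock: 15.55
tool_pos: [0.4856, 0.1622, 0.2585]
tcp_rot: [179.9, -0.2, 42.4]
contact_force: [3.1, 0.4, 5.2]
opening: 0.012
gripper_force: 34.9
t 15.55 shift [-0.002  -0.0002  0.0011] turn [ 0.0017 -0.003   0.28  ] grasp [0.4862 0.1622 0.0781] rot [ 1.7988e+02 -1.5000e-01  4.2450e+01] F [3.1 0.4 5.2] open 0.012
[-0.12468416 -0.43932949 -0.02190007] [ 10.7  17.8 106.4  -0.   55.6  58.2]
```

```bash
python3 -m jog '[[0,0,0,0,0,0.05],[0,0,0,0,0,0.05],[0,0,0,0,0,0.05],[0,0,0,0,0,0.04],[0,0,0,0,0,0],[0,0,0,0,0,0]]'
python3 -c "
from h import *
s=ctrl.read_state(); print(s['torque'],s['joints'].round(2),s['tcp_rot'].round(2))"
python3 -m jog '[[0,0,0,0,0,0.02],[0,0,0,0,0,0.02],[0,0,0,0,0,0.02],[0,0,0,0,0,0],[0,0,0,0,0,0]]'
python3 -c "
from h import *
s=ctrl.read_state(); print(s['torque'],s['joints'].round(2),s['tcp_rot'].round(2))"
```

```text
clock: 16.15
tool_pos: [0.4857, 0.1621, 0.2585]
tcp_rot: [179.9, -0.2, 31.6]
contact_force: [3.8, -0.9, 5.8]
opening: 0.012
gripper_force: 34.9
[-0.23127752 -0.51261542 -0.05367695] [ 1.0680e+01  1.7790e+01  1.0643e+02 -3.0000e-02  5.5580e+01  6.9140e+01] [179.9   -0.18  31.56]
clock: 16.65
tool_pos: [0.4857, 0.1621, 0.2585]
tcp_rot: [179.9, -0.2, 28.1]
contact_force: [4.1, -0.7, 4.4]
opening: 0.0116
gripper_force: 34.9
[-0.19153029 -0.49683536 -0.02025106] [ 1.0680e+01  1.7790e+01  1.0643e+02 -4.0000e-02  5.5590e+01  7.2570e+01] [179.91  -0.18  28.13]
```

Still free at 28°, with the seat expected near 26.4°. I'll continue in small steps, watching the torque.

```bash
for i in 1; do :; done
python3 -m jog '[[0,0,0,0,0,0.02],[0,0,0,0,0,0.015],[0,0,0,0,0,0],[0,0,0,0,0,0]]'
python3 -c "
from h import *
s=ctrl.read_state(); print(s['torque'],s['joints'].round(2),s['tcp_rot'].round(2))"
python3 -m jog '[[0,0,0,0,0,0.02],[0,0,0,0,0,0.015],[0,0,0,0,0,0],[0,0,0,0,0,0]]'
python3 -c "
from h import *
s=ctrl.read_state(); print(s['torque'],s['joints'].round(2),s['tcp_rot'].round(2))"
python3 -m jog '[[0,0,0,0,0,0.02],[0,0,0,0,0,0.015],[0,0,0,0,0,0],[0,0,0,0,0,0]]'
python3 -c "
from h import *
s=ctrl.read_state(); print(s['torque'],s['joints'].round(2),s['tcp_rot'].round(2))"
```

```text
clock: 17.05
tool_pos: [0.4857, 0.1621, 0.2585]
tcp_rot: [179.9, -0.2, 26.1]
contact_force: [4.0, -1.4, 4.9]
opening: 0.012
gripper_force: 34.9
[-0.21139697 -0.52709908 -0.03162967] [ 1.0680e+01  1.7790e+01  1.0643e+02 -4.0000e-02  5.5580e+01  7.4570e+01] [179.91  -0.18  26.14]
clock: 17.45
tool_pos: [0.4856, 0.1622, 0.2585]
tcp_rot: [179.9, -0.2, 24.3]
contact_force: [3.3, -1.0, 5.6]
opening: 0.0119
gripper_force: 35.5
[-0.1484228  -0.45687055  0.61128421] [ 1.0700e+01  1.7790e+01  1.0643e+02 -7.0000e-02  5.5580e+01  7.6480e+01] [179.89  -0.19  24.27]
clock: 17.85
tool_pos: [0.4855, 0.1622, 0.2585]
tcp_rot: [179.9, -0.2, 22.3]
contact_force: [2.9, -0.4, 6.1]
opening: 0.0122
gripper_force: 36.3
[-0.12704955 -0.50010871  0.74356289] [ 1.0700e+01  1.7780e+01  1.0643e+02 -8.0000e-02  5.5590e+01  7.8470e+01] [ 1.799e+02 -1.700e-01  2.228e+01]
```

The torque jumped to about 0.6–0.75 N·m past 26°→24°, so the screw is seated at about yaw 25.7°. Backing off a quarter turn, to yaw ≈ 115.7°.

```bash
python3 -m jog '[[0,0,0,0,0,-0.08],[0,0,0,0,0,-0.14],[0,0,0,0,0,-0.14],[0,0,0,0,0,-0.14],[0,0,0,0,0,-0.14],[0,0,0,0,0,-0.14],[0,0,0,0,0,-0.14],[0,0,0,0,0,-0.14],[0,0,0,0,0,-0.14],[0,0,0,0,0,-0.14]]'
python3 -m jog '[[0,0,0,0,0,-0.14],[0,0,0,0,0,-0.1],[0,0,0,0,0,-0.05],[0,0,0,0,0,0],[0,0,0,0,0,0],[0,0,0,0,0,0]]'
python3 - <<'E'
from h import *
go([.484,.161,.077],115.7); s=ctrl.read_state(); print(s['torque'],s['joints'].round(2))
d=snap('wrist'); im=d['image']
hsv=cv2.cvtColor(im,cv2.COLOR_BGR2HSV);H,S,V=[x.astype(int) for x in cv2.split(hsv)]
m=((S>130)&((H<18)|(H>176))); m[:120]=0;m[:,:200]=0;m[:,320:]=0
for r in range(150,300,5):
    x=np.where(m[r])[0]
    if len(x): print(r,x.min(),x.max(),end='; ')
t=snap('top'); im=t['image']; hsv=cv2.cvtColor(im,cv2.COLOR_BGR2HSV)
m=(hsv[...,1]>150)&(hsv[...,0]>20)&(hsv[...,0]<35); m[:185]=0
n,l,st,c=cv2.connectedComponentsWithStats(m.astype(np.uint8)); print([(st[i].tolist()) for i in range(1,n) if st[i,4]>15])
cc=np.array([.572,.145,0]);ex=np.array([.9836,-.1805,0]);print(proj(t,[cc+ex*k+[0,0,.1] for k in(-.022,.022)]).round(1))
E
```

```text
clock: 18.85
tool_pos: [0.4853, 0.1622, 0.2585]
tcp_rot: [179.9, 0.0, 99.2]
contact_force: [2.9, -0.3, 5.7]
opening: 0.0117
gripper_force: 35.0
clock: 19.45
tool_pos: [0.4852, 0.1622, 0.2585]
tcp_rot: [179.9, 0.0, 115.5]
contact_force: [3.0, -0.7, 6.1]
opening: 0.0117
gripper_force: 35.0
t 19.45 shift [-0.0006 -0.0016  0.0011] turn [ 0.0022  0.0008 -0.0031] grasp [0.4857 0.1622 0.0781] rot [1.7987e+02 5.0000e-02 1.1552e+02] F [ 3.  -0.7  6.1] open 0.0117
[-0.15673409 -0.43131093  0.0449907 ] [ 1.0690e+01  1.7780e+01  1.0645e+02 -2.0000e-02  5.5640e+01 -1.4820e+01]
205 248 265; 210 245 268; 215 246 267; 220 246 267; 225 246 267; 230 246 267; 235 246 267; 240 246 267; 245 246 267; 250 246 267; 255 246 267; 260 246 267; 265 228 267; 270 233 266; [[149, 209, 14, 25, 235]]
[[150.  230.5]
 [155.5 207.7]]
```

The wing lies flat in the pads, the screw is a quarter turn back from its seat, and the filter is still in place. Handing in.

```bash
python3 -m jog '[[0,0,0,0,0,0],[0,0,0,0,0,0],[0,0,0,0,0,0]]'; python3 -c "
from rig import ctrl
print(ctrl.job_done())"
```

```text
clock: 19.85
tool_pos: [0.4853, 0.1622, 0.2585]
tcp_rot: [179.9, 0.0, 115.5]
contact_force: [2.8, -0.4, 5.5]
opening: 0.0121
gripper_force: 35.0
the job is handed in; nothing more can be done
None
```

The job is handed in at 19.9 s: the yellow filter is home in the holder slot and released, and the clamp screw was turned to its stop, backed off about 90° and is still gripped; no verdict came back.

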